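# Index the bottle carousel to the yellow reader

## Task

Take the carousel by its black upright handle and turn it, click by click, until the red-capped bottle stands right at the yellow-headed reader post. Stop there without turning on past that post's click (or past the blue post's), let the carousel settle in its click and let go, and leave the small things standing around it where they are.

Things in the scene. Friction and masses are not known exactly. Their poses are not given: they have to be found in the camera images.
- carousel_base: low round grey base of the bottle carousel, fixed to the bench, 230 mm across and 34 mm high; origin on the bench, on the vertical turning axis; its x axis is the zero direction of joint carousel. A block with a sprung click pin sticks out along +x, to 154 mm from the axis and below 30 mm height
- carousel (a joint): angle of the carousel, rad, positive anticlockwise from above; at 0 the red-capped bottle lies along the base's +x axis. It clicks into a notch every 30 degrees (0, +-0.524, +-1.047, +-1.571 ...); released between notches it snaps to the nearest. Getting out of a notch takes 5 to 8 N at the handle. Starts within 1.5 clicks of 0. The reader posts are at +1.571 and -1.571, yellow at either. Range +-3.6
- handle_grip (a point): centre of the black upright round grip, 24 mm across, 55 mm tall (heights 152 to 207 mm), on a 12 mm steel stem on the carousel, opposite the red-capped bottle. This point: 72 mm from the turning axis, 180 mm above the bench. Five bottles (52 mm across, one red cap, four green) are fixed to the carousel, centres 72 mm from the axis, every 60 degrees, the handle in the sixth place; tops at 140 mm
- red_mark (a point): red tab on the carousel's rim at the foot of the red-capped bottle: 105 mm from the turning axis, 50 mm above the bench, in the same direction from the axis as the red-capped bottle
- reader_yellow_top (a point): centre of the top of the reader post with the yellow head, 106 mm above the bench; head 40 mm across, foot 44 mm across; fixed, 155 mm from the turning axis. When the red-capped bottle stands at it, red_mark is 50 mm from it horizontally
- reader_blue_top (a point): the same for the other reader post, with a blue head, on the opposite side of the carousel
- spare_bottle: spare amber bottle with green cap, 52 mm across, 100 mm tall, standing; origin under its centre; bystander
- beaker: clear open beaker, 60 mm across, 80 mm tall; origin under its centre; bystander
- loose_cap: loose green screw cap, 36 mm across, 20 mm tall; origin under its centre; bystander
- stopper: black rubber stopper, 32 mm across, 24 mm tall; origin under its centre; bystander
There are look-alikes about, which are no part of the job. What is shaped like the part that bears reader_yellow_top but pink is not meant.

How it is judged:
By the outcome, as a careful person would: the job done as asked, in the order asked, and still so for the second after the job is handed in, with the robot touching nothing.
It also fails if it takes over 35 s, if anything falls off the work surface, if the arm or the gripper's body presses on something with over 40 N, if the wrist force passes 120 N, or if a joint passes its speed limit or range.

## Robot

A 6-joint arm with a two-finger parallel gripper is mounted at the origin on the work surface. World frame = base frame: x ahead of the robot, y to its left, z up, the work surface at z = 0. Lengths are in m, angles in rad, forces in N, time in s.
With the tool pointing down it reaches from about 0.225 to 0.875 m from the base axis. Payload 3.4 kg.
Tool frame: the origin (TCP) lies between the finger pads; the fingertips stand 8 mm ahead of it and the grasp point (between the pads) lies 11 mm behind it; z points along the fingers, y is the line along which they close (so a half turn about z gives the same grasp; the last joint's range is limited). The gripper opens to 85 mm and grips with 20 to 120 N. Pads are 22 mm wide; open, the fingers measure 114 mm over their backs; the gripper's body (76 mm by 85 mm) begins 54 mm behind the grasp point. The pads swing forward as they close: fully open they stand 13 mm farther back than shut.
Start: joints at [-1.225, 0.276, 1.505, -0, 1.361, -0.121], TCP at [0.259, -0.514, 0.239] pointing down, gripper open.
Joint ranges: [-2.89, 2.89], [-0.75, 2.08], [0.22, 2.7], [-1.18, 4.32], [0.11, 2.71], [-2.7, 2.7]. Speed limits (rad/s): [2.57, 2.57, 3.14, 3.14, 3.14, 3.14].

## Interface

Orientations are given as a unit quaternion [w, x, y, z].
In Python, from rig import manip, optics, finder gives the robot as it stands.
- The arm moves only by the tool servo_tool, never from a script. Its argument "increments" is a list of rows, each a list of 7 numbers: the shift along the tool's x, y, z in cm, then the turn, a rotation vector about the tool's x, y, z in degrees, then the closure, from -1 (fully open) to 1 (shut). In form: [[x, y, z, rx, ry, rz, gripper], ...]. A call has exactly 5 rows; each row shifts and turns the commanded pose from where the row before left it, along the tool's axes as they then stand; what a row does not reach is not made up. A row lasts 1/10 s, in which the tool goes at most 50 mm and 8.59 degrees, less where a joint would pass 70% of its speed; a pose out of reach is approached as far as the arm can. A call is refused whole if a number of a shift passes 5 or a number of a turn 8.59, either way. A call with a gripper value outside its range is refused whole. The fingers move at their own pace and stop on an object; "squeeze" is the grip in N (left out, the last holds). Time passes only in rows, so rows that do not move let the fingers close, or fill a call up. It gives the time, the measured TCP pose, the force, the opening and the grip force at its end, in the units of the state.
- manip.get_state(): the state, without advancing time (a new reading comes with each control period).
- optics.get_image(name): name is "scene" or "top" or "wrist"; returns the picture (480x640x3 uint8, red, green, blue); there is no depth.
- optics.get_calibration(name): a dict with "fov_y" (degrees; the focal length in pixels is half the picture's height over the tangent of half this angle, whatever the lens; pixels are square), "cx", "cy" (the principal point, pixels), "world_to_cam" (4x4, takes a point from world to camera coordinates). Camera axes: x right, y down, z forward; pixel columns grow to the right and rows downward; lengths in m; the calibration is good to about 2 mm. The wrist camera is an equidistant fisheye: a pixel r from the principal point sees the ray r / f radians off the axis. A picture is of the moment at which its call begins: read the wrist's pose just before it. get_calibration takes no time and is no camera call; for the wrist camera it gives the pose at the moment of the call.
- manip.sign_off(): hands the job in; it is judged then, once.
Trained networks look in the newest picture that a camera, given by its name, has taken for a name from the list of things; names that differ only in an ending like _2 or _b are one class to them, and where a whole thing is asked for, a point or a joint stands for the part that bears it (a point fixed in the world has none). Each returns a list of dicts, best first, with "p" (0 to 1); they miss things now and then, are a little off and sometimes report something else, mostly with a low value. They report only what shows in the picture. A call takes as long as a camera call. They do not tell look-alikes from the thing itself.
- finder.silhouettes(label, camera): "region" (480x640 bool, what is visible of it) and "box" ([centre column, centre row, width, height] in pixels, round what is visible of it).
- finder.tip_of(label, camera): "at" ([column, row] in pixels: a listed point, or the origin of a listed thing).
The state is a dict: "clock": time; "qpos": joint angles; "qd": joint speeds; "effort": joint torques, N m; "position": TCP position; "ee_rot": TCP orientation; "contact_force": force on the tool from outside, world axes, zero at the start; "moment": the same for the moment, N m; "width": finger opening in m; "gripper_force": force on a finger pad.
Only numpy, scipy, OpenCV 4.12 (cv2) and the standard library are available. Lean on these libraries where they do the work, as an engineer would, in place of code of your own. Each camera call takes 0.05 s, during which the arm holds its last target. There are 200 camera calls.

## Working session

There is one attempt and no reset: what is moved stays moved. The work goes in short steps, Python scripts to look and compute and a tool call to move; the robot and the scene stay as the last step left them, time stands still between calls to the robot, and variables do not carry over. Pictures are saved under pics/ and viewed, at most 10 in all, crops included, and the job is handed in when it is done.

Besides the shell and the picture viewer there is one more tool, called by a JSON object that holds its "api" and its "payload". servo_tool: Moves the arm, as the interface text tells. Its arguments: {"type":"object","properties":{"increments":{"type":"array","items":{"type":"array","items":{"type":"number"}}},"squeeze":{"type":"number"}},"required":["increments"]}

```bash
mkdir -p pics; cat > h.py <<'E'
import numpy as np, cv2
from rig import manip, optics, finder
def ray(cam,px):
    c=optics.get_calibration(cam); f=240/np.tan(np.radians(c["fov_y"])/2)
    d=np.array([(px[0]-c["cx"])/f,(px[1]-c["cy"])/f,1.])
    if cam=="wrist":
        r=np.hypot(d[0],d[1]); d=np.array([d[0]/r*np.sin(r),d[1]/r*np.sin(r),np.cos(r)]) if r>0 else d
    T=np.linalg.inv(c["world_to_cam"]); return T[:3,3],T[:3,:3]@d
def atz(cam,px,z):
    o,d=ray(cam,px); return o+d*(z-o[2])/d[2]
Z=dict(carousel_base=0,handle_grip=.18,red_mark=.05,reader_yellow_top=.106,reader_blue_top=.106,spare_bottle=0,beaker=0,loose_cap=0,stopper=0)
E
python3 - <<'E'
from h import *
ims=[]
for c in ("top","scene"):
    im=optics.get_image(c); cv2.imwrite(f"pics/{c}0.png",im[...,::-1])
    for n in Z:
        for r in finder.tip_of(n,c)[:3]:
            print(c,n,round(r["p"],2),np.round(r["at"],0),np.round(atz(c,r["at"],Z[n]),3))
s=manip.get_state(); print(s["clock"],s["position"],s["ee_rot"],s["width"])
E
```

```text
top carousel_base 0.73 [278. 298.] [0.557 0.096 0.   ]
top handle_grip 0.71 [299. 336.] [0.496 0.057 0.18 ]
top red_mark 0.79 [234. 247.] [0.636 0.166 0.05 ]
top reader_yellow_top 0.79 [374. 282.] [ 0.576 -0.054  0.106]
top reader_yellow_top 0.6 [421. 349.] [ 0.476 -0.124  0.106]
top reader_yellow_top 0.42 [199. 209.] [0.687 0.214 0.106]
top reader_blue_top 0.9 [167. 310.] [0.532 0.256 0.106]
top reader_blue_top 0.63 [299. 336.] [0.494 0.058 0.106]
top spare_bottle 0.68 [328. 200.] [0.728 0.013 0.   ]
top beaker 0.91 [199. 211.] [0.707 0.235 0.   ]
top beaker 0.41 [237. 247.] [0.645 0.167 0.   ]
top beaker 0.22 [357. 364.] [ 0.448 -0.037  0.   ]
top loose_cap 0.66 [208. 393.] [0.4   0.209 0.   ]
top stopper 0.54 [356. 367.] [ 0.443 -0.035  0.   ]
top stopper 0.46 [210. 392.] [0.401 0.207 0.   ]
scene carousel_base 0.82 [378. 314.] [0.553 0.1   0.   ]
scene carousel_base 0.21 [372. 246.] [ 0.434 -0.042  0.   ]
scene handle_grip 0.72 [390. 193.] [0.497 0.058 0.18 ]
scene red_mark 0.67 [371. 335.] [0.632 0.167 0.05 ]
scene reader_yellow_top 0.7 [304. 223.] [ 0.579 -0.051  0.106]
scene reader_blue_top 0.82 [472. 305.] [0.531 0.255 0.106]
scene spare_bottle 0.98 [254. 333.] [0.729 0.011 0.   ]
scene spare_bottle 0.2 [370. 250.] [ 0.444 -0.035  0.   ]
scene beaker 0.69 [363. 417.] [0.708 0.236 0.   ]
scene loose_cap 0.61 [493. 307.] [0.402 0.208 0.   ]
scene stopper 0.5 [370. 248.] [ 0.439 -0.04   0.   ]
1.0 [ 0.25876889 -0.51350939  0.23932967] [4.20235343e-05 9.72885280e-01 2.31288195e-01 4.46954669e-07] 0.08510381937197187
```

View pics/top0.png

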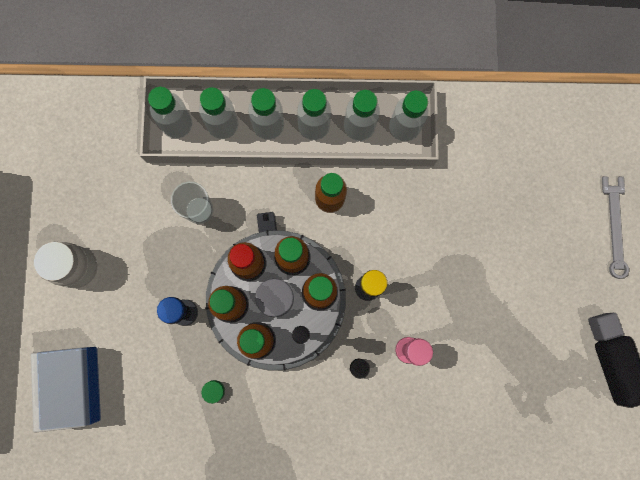

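View pics/scene0.png

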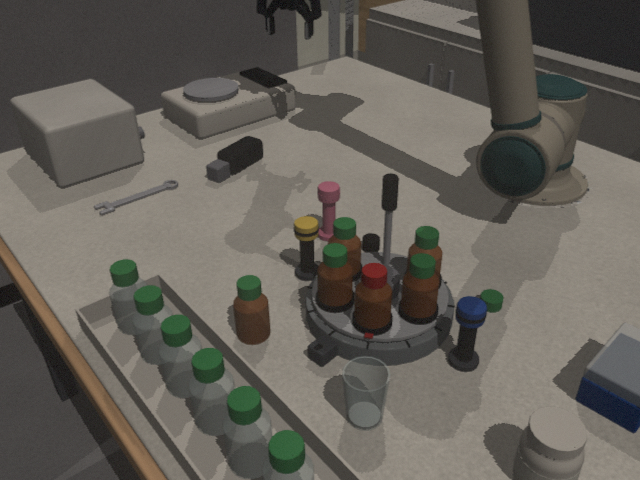

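The top view shows the yellow head at (374,283), blue at (171,311), the red cap at (241,256), the handle at (300,335), and the pink look-alike at (418,351). The scene view agrees: the handle is at (390,193) and the red bottle at (374,295), between the click block and blue.

The axis is at about (0.555, 0.102) and yellow is at heading -81°, so base x is at +9°. Red is at about 38–39°, which is +1 click. Yellow is at -90°, so the turn is four clicks clockwise.

I'll approach above the handle.

{"api": "servo_tool", "payload": {"increments": [[3.6, -3.1, -0.5, 0, 0, 0, -1], [3.6, -3.1, -0.5, 0, 0, 0, -1], [3.6, -3.1, -0.5, 0, 0, 0, -1], [3.6, -3.1, -0.5, 0, 0, 0, -1], [3.6, -3.1, 0, 0, 0, 0, -1]], "squeeze": 40}}

```text
clock: 1.5
position: [0.3505, -0.2928, 0.2602]
ee_rot: [0.001, 0.973, 0.231, 0.001]
contact_force: [1.2, 0.2, -0.1]
width: 0.0854
gripper_force: 0.0
```

{"api": "servo_tool", "payload": {"increments": [[3.6, -3.1, 0, 0, 0, 0, -1], [3.6, -3.1, 0, 0, 0, 0, -1], [3.6, -3.1, 0, 0, 0, 0, -1], [3.6, -3.1, 0, 0, 0, 0, -1], [3.6, -3.1, 0, 0, 0, 0, -1]]}}

```text
clock: 2.0
position: [0.4412, -0.0728, 0.2596]
ee_rot: [0.0, 0.973, 0.231, 0.0]
contact_force: [1.1, -0.5, 0.8]
width: 0.0853
gripper_force: 0.0
```

{"api": "servo_tool", "payload": {"increments": [[3.6, -3.1, 0, 0, 0, 0, -1], [3.6, -3.1, 0, 0, 0, 0, -1], [3.6, -3.1, 0, 0, 0, 0, -1], [0, 0, 0, 0, 0, -8, -1], [0, 0, 0, 0, 0, -8, -1]]}}

```text
clock: 2.5
position: [0.4957, 0.0588, 0.2591]
ee_rot: [0.0, 0.93, 0.369, -0.0]
contact_force: [-0.2, 0.0, 1.0]
width: 0.0852
gripper_force: 0.0
```

{"api": "servo_tool", "payload": {"increments": [[0, 0, 0, 0, 0, -8, -1], [0, 0, 0, 0, 0, -8, -1], [0, 0, 0, 0, 0, -8, -1], [0, 0, 0, 0, 0, -8, -1], [0, 0, 0, 0, 0, -8, -1]]}}

```text
clock: 3.0
position: [0.4953, 0.057, 0.2593]
ee_rot: [0.0, 0.748, 0.663, 0.0]
contact_force: [-0.0, 0.5, -0.4]
width: 0.0854
gripper_force: 0.0
```

{"api": "servo_tool", "payload": {"increments": [[0, 0, 0, 0, 0, -8, -1], [0, 0, 0, 0, 0, -8, -1], [0, 0, 0, 0, 0, -8, -1], [0, 0, 0, 0, 0, -8, -1], [0, 0, 0, 0, 0, -8, -1]]}}

```text
clock: 3.5
position: [0.4953, 0.057, 0.2593]
ee_rot: [0.0, 0.477, 0.879, -0.0]
contact_force: [-0.0, 0.4, -0.0]
width: 0.0857
gripper_force: 0.0
```

{"api": "servo_tool", "payload": {"increments": [[0, 0, 0, 0, 0, -8, -1], [0, 0, 0, 0, 0, -8, -1], [0, 0, 0, 0, 0, -8, -1], [0, 0, 0, 0, 0, -8, -1], [0, 0, 0, 0, 0, -8, -1]]}}

```text
clock: 4.0
position: [0.4953, 0.057, 0.2593]
ee_rot: [0.0, 0.147, 0.989, -0.0]
contact_force: [0.8, -0.1, 0.7]
width: 0.0856
gripper_force: 0.0
```

{"api": "servo_tool", "payload": {"increments": [[0, 0, 0, 0, 0, -8, -1], [0, 0, 0, 0, 0, -8, -1], [0, 0, 0, 0, 0, -8, -1], [0, 0, 0, 0, 0, -8, -1], [0, 0, 0, 0, 0, -8, -1]]}}

```text
clock: 4.5
position: [0.4953, 0.057, 0.2593]
ee_rot: [0.0, -0.2, 0.98, -0.0]
contact_force: [0.2, -0.5, 0.2]
width: 0.0856
gripper_force: 0.0
```

{"api": "servo_tool", "payload": {"increments": [[0, 0, 0, 0, 0, -8, -1], [0, 0, 0, 0, 0, -8, -1], [0, 0, 0, 0, 0, 0, -1], [0, 0, 0, 0, 0, 0, -1], [0, 0, 0, 0, 0, 0, -1]]}}

```text
clock: 5.0
position: [0.4953, 0.057, 0.2593]
ee_rot: [0.0, -0.331, 0.944, -0.0]
contact_force: [0.2, -0.6, -0.2]
width: 0.0853
gripper_force: 0.0
```

```bash
cat >> h.py <<'E'
C=np.array([.555,.102])
def where():
    s=manip.get_state(); w,x,y,z=s["ee_rot"]
    xh=np.degrees(np.arctan2(2*(x*y+w*z),1-2*(y*y+z*z))); d=s["position"][:2]-C
    print("t",round(s["clock"],2),"p",np.round(s["position"],4),"xhead",round(xh,1),"arm hd",np.degrees(np.arctan2(d[1],d[0])).round(1),"r",np.hypot(*d).round(4),"F",np.round(s["contact_force"],1),"w",round(s["width"],4),"q6",round(s["qpos"][5],2),"gf",round(s["gripper_force"],1))
    return s,xh
def tool(dw,xh):
    a=np.radians(xh); return np.round([100*(dw[0]*np.cos(a)+dw[1]*np.sin(a)),100*(dw[0]*np.sin(a)-dw[1]*np.cos(a))],2)
E
python3 - <<'E'
from h import *
s,xh=where()
im=optics.get_image("wrist"); cv2.imwrite("pics/w1.png",im[...,::-1])
for r in finder.tip_of("handle_grip","wrist")[:2]:
    p=atz("wrist",r["at"],.18); print(r["p"],r["at"],p.round(4),tool(p[:2]-s["position"][:2],xh))
E
```

```text
t 5.0 p [0.4953 0.057  0.2593] xhead -141.4 arm hd -143.0 r 0.0748 F [ 0.2 -0.6 -0.2] w 0.0853 q6 -2.27 gf 0.0
0.63 [309.6, 252.2] [0.4972 0.0567 0.18  ] [-0.13 -0.14]
```

View pics/w1.png

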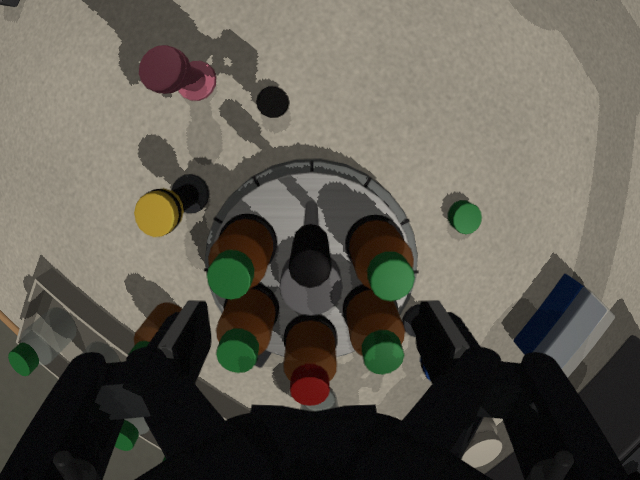

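The wrist view shows the handle top at (310,266), centred between the fingers at (190,330) and (440,330). The yellow post is on the left at (157,214). I'll go down 8 cm and close.

{"api": "servo_tool", "payload": {"increments": [[-0.1, -0.1, 3, 0, 0, 0, -1], [0, 0, 3, 0, 0, 0, -1], [0, 0, 2, 0, 0, 0, -1], [0, 0, 0, 0, 0, 0, -1], [0, 0, 0, 0, 0, 0, 1]], "squeeze": 40}}

```text
clock: 5.6
position: [0.497, 0.0568, 0.1796]
ee_rot: [0.0, -0.331, 0.943, -0.0]
contact_force: [-0.0, -0.1, 0.3]
width: 0.073
gripper_force: 0.0
```

{"api": "servo_tool", "payload": {"increments": [[0, 0, 0, 0, 0, 0, 1], [0, 0, 0, 0, 0, 0, 1], [0, 0, 0, 0, 0, 0, 1], [0, 0, 0, 0, 0, 0, 1], [0, 0, 0, 0, 0, 0, 1]]}}

```text
clock: 6.1
position: [0.4975, 0.0564, 0.1803]
ee_rot: [0.001, -0.332, 0.943, -0.001]
contact_force: [0.5, -1.1, 5.9]
width: 0.0232
gripper_force: 39.4
```

```bash
python3 -c "
from h import *
where()"
```

```text
t 6.1 p [0.4975 0.0564 0.1803] xhead -141.2 arm hd -141.6 r 0.0733 F [ 0.5 -1.1  5.9] w 0.0232 q6 -2.27 gf 39.4
```

Gripped: opening 23 mm at radius 73 mm. Tool x points outward and y clockwise. The first click is 5 rows of 6°.

{"api": "servo_tool", "payload": {"increments": [[-0.04, 0.75, 0, 0, 0, 6, 1], [-0.04, 0.75, 0, 0, 0, 6, 1], [-0.04, 0.75, 0, 0, 0, 6, 1], [-0.04, 0.75, 0, 0, 0, 6, 1], [-0.04, 0.75, 0, 0, 0, 6, 1]]}}

```text
clock: 6.6
position: [0.4831, 0.0909, 0.1804]
ee_rot: [0.002, -0.074, 0.997, -0.0]
contact_force: [3.4, -8.0, 2.9]
width: 0.023
gripper_force: 39.6
```

```bash
python3 -c "
from h import *
where()"
```

```text
t 6.6 p [0.4831 0.0909 0.1804] xhead -171.5 arm hd -171.2 r 0.0727 F [ 3.4 -8.   2.9] w 0.023 q6 -1.67 gf 39.6
```

Tracking is good, so I'll do two more clicks.

{"api": "servo_tool", "payload": {"increments": [[-0.04, 0.75, 0, 0, 0, 6, 1], [-0.04, 0.75, 0, 0, 0, 6, 1], [-0.04, 0.75, 0, 0, 0, 6, 1], [-0.04, 0.75, 0, 0, 0, 6, 1], [-0.04, 0.75, 0, 0, 0, 6, 1]]}}

```text
clock: 7.1
position: [0.4879, 0.1273, 0.1804]
ee_rot: [0.002, 0.187, 0.982, -0.0]
contact_force: [2.0, -9.8, 5.7]
width: 0.0228
gripper_force: 39.9
```

{"api": "servo_tool", "payload": {"increments": [[-0.04, 0.75, 0, 0, 0, 6, 1], [-0.04, 0.75, 0, 0, 0, 6, 1], [-0.04, 0.75, 0, 0, 0, 6, 1], [-0.04, 0.75, 0, 0, 0, 6, 1], [-0.04, 0.75, 0, 0, 0, 6, 1]]}}

```text
clock: 7.6
position: [0.5102, 0.1563, 0.1804]
ee_rot: [0.003, 0.434, 0.901, -0.0]
contact_force: [-0.5, -9.2, 8.3]
width: 0.0233
gripper_force: 40.1
```

```bash
python3 - <<'E'
from h import *
where()
for c in ("top","scene"):
    optics.get_image(c)
    for n in ("red_mark","handle_grip"):
        for r in finder.tip_of(n,c)[:1]:
            p=atz(c,r["at"],Z[n])[:2]-C; print(c,n,round(r["p"],2),np.hypot(*p).round(3),np.degrees(np.arctan2(p[1],p[0])).round(1))
where()
E
```

```text
t 7.6 p [0.5102 0.1563 0.1804] xhead 128.5 arm hd 129.5 r 0.0704 F [-0.5 -9.2  8.3] w 0.0233 q6 -0.5 gf 40.1
top red_mark 0.59 0.107 -55.7
scene red_mark 0.73 0.105 -57.0
scene handle_grip 0.91 0.075 132.2
t 7.9 p [0.5098 0.156  0.1804] xhead 128.8 arm hd 130.0 r 0.0704 F [ 3.6 -4.7  4.7] w 0.0226 q6 -0.51 gf 39.7
```

{"api": "servo_tool", "payload": {"increments": [[-0.02, 0.75, 0, 0, 0, 6, 1], [-0.02, 0.75, 0, 0, 0, 6, 1], [-0.02, 0.75, 0, 0, 0, 6, 1], [-0.02, 0.75, 0, 0, 0, 6, 1], [-0.02, 0.75, 0, 0, 0, 6, 1]]}}

```text
clock: 8.4
position: [0.5438, 0.1704, 0.1804]
ee_rot: [0.004, 0.653, 0.758, -0.001]
contact_force: [0.4, -9.3, 7.0]
width: 0.0231
gripper_force: 39.9
```

{"api": "servo_tool", "payload": {"increments": [[0, 0, 0, 0, 0, 0, 1], [0, 0, 0, 0, 0, 0, 1], [0, 0, 0, 0, 0, 0, 1], [0, 0, 0, 0, 0, 0, 1], [0, 0, 0, 0, 0, 0, 1]]}}

```text
clock: 8.9
position: [0.5434, 0.1703, 0.1804]
ee_rot: [0.004, 0.651, 0.759, -0.001]
contact_force: [3.4, -8.3, 5.5]
width: 0.0231
gripper_force: 39.8
```

```bash
python3 - <<'E'
from h import *
where()
for c in ("top","scene"):
    im=optics.get_image(c); cv2.imwrite(f"pics/{c}2.png",im[...,::-1])
    for n in ("red_mark","handle_grip","reader_yellow_top"):
        for r in finder.tip_of(n,c)[:1]:
            P=atz(c,r["at"],Z[n])[:2]; p=P-C; print(c,n,round(r["p"],2),P.round(3),np.hypot(*p).round(3),np.degrees(np.arctan2(p[1],p[0])).round(1))
E
```

```text
t 8.9 p [0.5434 0.1703 0.1804] xhead 98.8 arm hd 99.7 r 0.0693 F [ 3.4 -8.3  5.5] w 0.0231 q6 0.04 gf 39.8
top red_mark 0.64 [ 0.567 -0.005] 0.108 -83.5
top handle_grip 0.59 [0.544 0.173] 0.072 99.1
top reader_yellow_top 0.81 [ 0.575 -0.051] 0.154 -82.5
scene handle_grip 0.57 [0.544 0.172] 0.07 99.0
scene reader_yellow_top 0.91 [ 0.468 -0.116] 0.235 -111.9
```

View pics/scene2.png

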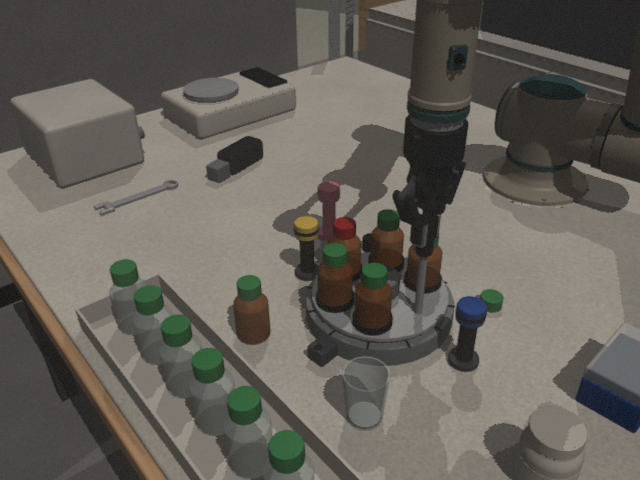

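The red bottle (344,240) now stands next to the yellow post (306,235), and red_mark is 48 mm from the head. I'll let go and retreat upward.

{"api": "servo_tool", "payload": {"increments": [[0, 0, 0, 0, 0, 0, -1], [0, 0, 0, 0, 0, 0, -1], [0, 0, 0, 0, 0, 0, -1], [0, 0, 0, 0, 0, 0, -1], [0, 0, 0, 0, 0, 0, -1]]}}

```text
clock: 9.8
position: [0.5413, 0.1737, 0.1791]
ee_rot: [-0.0, 0.651, 0.759, -0.0]
contact_force: [-0.1, 0.2, -0.3]
width: 0.0855
gripper_force: 0.0
```

{"api": "servo_tool", "payload": {"increments": [[0, 0, -2, 0, 0, 0, -1], [0, 0, -3, 0, 0, 0, -1], [0, 0, -4, 0, 0, 0, -1], [0, 0, -3, 0, 0, 0, -1], [0, 0, 0, 0, 0, 0, -1]]}}

```text
clock: 10.3
position: [0.5437, 0.1742, 0.3044]
ee_rot: [0.003, 0.651, 0.759, 0.004]
contact_force: [0.4, -0.4, -0.3]
width: 0.0852
gripper_force: 0.0
```

```bash
python3 - <<'E'
from h import *
where()
for c in ("top","scene","wrist"):
    im=optics.get_image(c); cv2.imwrite(f"pics/{c}3.png",im[...,::-1])
    for n in ("red_mark","handle_grip","reader_yellow_top","spare_bottle","beaker","loose_cap","stopper"):
        for r in finder.tip_of(n,c)[:1]:
            P=atz(c,r["at"],Z[n])[:2]; p=P-C; print(c,n,round(r["p"],2),P.round(3),np.hypot(*p).round(3),np.degrees(np.arctan2(p[1],p[0])).round(1))
E
```

```text
t 10.3 p [0.5437 0.1742 0.3044] xhead 98.8 arm hd 98.9 r 0.0731 F [ 0.4 -0.4 -0.3] w 0.0852 q6 0.04 gf 0.0
top red_mark 0.92 [ 0.572 -0.007] 0.111 -81.3
top handle_grip 0.86 [0.542 0.169] 0.069 100.7
top reader_yellow_top 0.78 [ 0.473 -0.124] 0.241 -110.0
top spare_bottle 0.75 [0.729 0.012] 0.196 -27.3
top beaker 0.66 [0.711 0.235] 0.205 40.6
top loose_cap 0.97 [0.402 0.204] 0.184 146.4
top stopper 0.72 [ 0.445 -0.041] 0.181 -127.6
scene red_mark 0.19 [0.739 0.27 ] 0.249 42.4
scene handle_grip 0.65 [0.543 0.175] 0.074 99.1
scene reader_yellow_top 0.94 [ 0.477 -0.121] 0.236 -109.4
scene spare_bottle 0.81 [0.738 0.016] 0.202 -25.0
scene beaker 0.73 [0.706 0.237] 0.203 41.8
scene loose_cap 0.92 [0.4   0.201] 0.184 147.3
scene stopper 0.58 [ 0.438 -0.04 ] 0.184 -129.5
wrist handle_grip 0.75 [0.544 0.169] 0.068 99.0
wrist reader_yellow_top 0.77 [ 0.471 -0.12 ] 0.237 -110.7
wrist spare_bottle 0.5 [0.73  0.013] 0.196 -27.1
wrist beaker 0.72 [0.708 0.235] 0.203 41.0
wrist loose_cap 0.82 [0.405 0.201] 0.18 146.7
wrist stopper 0.89 [ 0.445 -0.04 ] 0.18 -127.9
```

View pics/wrist3.png

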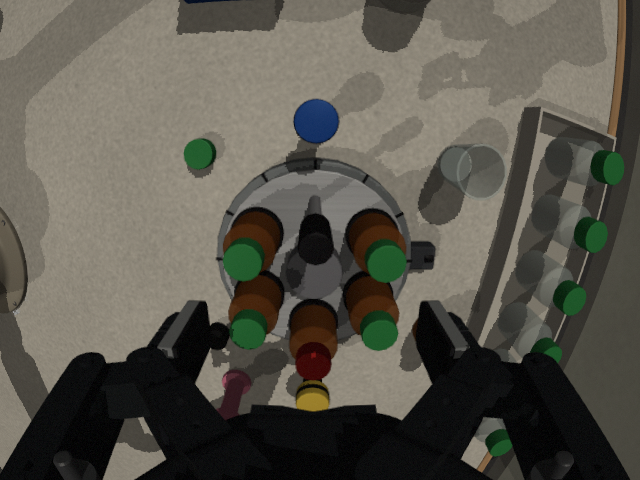

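The wrist view shows blue (316,120), the handle (316,245), the red cap (313,362) and yellow (313,397) all in line. The carousel is settled in its click, the bystanders haven't moved, and the gripper is clear.

```bash
python3 -c "
from rig import manip
print(manip.sign_off())"
```

```text
the job is handed in; nothing more can be done
None
```

I turned the carousel four clicks clockwise so the red-capped bottle stands at the yellow post, let it settle, let go and handed the job in at about 10 s; the small things around it are where they were.

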